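# Roll the parts cup mouth-up and tip the terminal blocks into it

## Robot

A 7-joint arm with a two-finger parallel gripper is mounted at the origin on a cart in front of the work surface, level with it; the furniture and walls round the work are solid. World frame = base frame: x ahead of the robot, y to its left, z up, the work surface at z = 0. Lengths are in m, angles in rad, forces in N, time in s.
With the tool pointing down it reaches from about 0.4 to 0.85 m from the base axis. Payload 4.5 kg.
Tool frame: the origin (TCP) lies where the fingers leave the gripper's body, on its centre line; the fingertips stand 73 mm ahead of it and the grasp point (between the pads) lies 54 mm ahead of it (env.nose_length is the distance from the TCP to the fingertips, in m); z points along the fingers, y is the line along which they close (so a half turn about z gives the same grasp; the last joint's range is limited). The gripper opens to 85 mm and grips with 20 to 120 N. Pads are 22 mm wide; open, the fingers measure 114 mm over their backs; the gripper's body (76 mm by 85 mm) begins 54 mm behind the grasp point. The pads swing forward as they close: fully open they stand 13 mm farther back than shut.
Start: joints at [-1.12, 0.689, -0.195, 1.565, 0.157, 0.902, -0.215], TCP at [0.253, 0.572, 0.304] pointing down, gripper open.
Joint ranges: [-3.01, 3.01], [-0.46, 2.08], [-1.47, 1.51], [0.13, 2.56], [-1, 4.14], [0.04, 2.09], [-2.66, 2.66]. Speed limits (rad/s): [2.57, 2.57, 3.14, 3.14, 3.14, 3.14, 3.14].

## Interface

Orientations are given as a unit quaternion [w, x, y, z].
In Python, from workcell import env, grab_frame, calibration, workorder, spot_in gives the robot as it stands. The module is installed in compiled form; this text tells all that it offers.
- The arm moves only by the tool play_rows, never from a script. Its argument "series" is one flat list of numbers, 4 for each row, row after row: the shift along the tool's x, y, z in mm, then the turn about the tool's z in rad. In form: [dx, dy, dz, turn, dx, dy, dz, turn, ...]. A call has 1 to 8 rows; each row shifts and turns the commanded pose from where the row before left it, along the tool's axes as they then stand; what a row does not reach is not made up. A row lasts 1/12 s, in which the tool goes at most 41.7 mm and 7.16 degrees, less where a joint would pass 70% of its speed; a pose out of reach is approached as far as the arm can. A call is refused whole if a number of a shift passes 41.7 or a number of a turn 0.125, either way. A call with a gripper value outside its range is refused whole. "fingers" is the finger opening in mm, from 0 to 85.4, set as the call begins (left out, the last holds). The fingers move at their own pace and stop on an object; the grip force is fixed at half the most. Time passes only in rows, so rows that do not move let the fingers close. It gives the time, the measured TCP pose, the force, the opening and the grip force at its end, in the units of the state.
- env.get_obs(): the state, without advancing time (a new reading comes with each control period).
- grab_frame(name): name is "scene" or "top"; returns (picture, depth): 384x512x3 uint8, red, green, blue; 384x512 float32, m along the optical axis (not along the pixel's ray), 0 where there is no reading.
- calibration(name): a dict with "mtx" (3x3 intrinsics, pixels), "k1" (the pictures are not rectified: a ray, as slopes to the right and down, at radius r is drawn at 1 + k1 r^2 times it, then the intrinsics apply), "rvec" (rotation vector, rad) and "tvec" (3), from world to camera coordinates, as OpenCV has them. Camera axes: x right, y down, z forward; pixel columns grow to the right and rows downward; lengths in m; the calibration is good to about 2 mm. A picture is of the moment at which its call begins. calibration takes no time and is no camera call.
- workorder.hand_in(): hands the job in; it is judged then, once.
Trained networks look in the newest picture that a camera, given by its name, has taken for a name from the list of things; names that differ only in an ending like _2 or _b are one class to them, and where a whole thing is asked for, a point or a joint stands for the part that bears it (a point fixed in the world has none). Each returns a list of dicts, best first, with "score" (0 to 1); they miss things now and then, are a little off and sometimes report something else, mostly with a low value. They report only what shows in the picture. A call takes as long as a camera call.
- spot_in(query, camera): "xy" ([column, row] in pixels, amid what is visible of it).
The state is a dict: "clock": time; "joints": joint angles; "dq": joint speeds; "tau": joint torques, N m; "tool_pos": TCP position; "tcp_rot": TCP orientation; "wrist_force": force on the tool from outside, world axes, zero at the start; "moment": the same for the moment, N m; "gripper_width": opening from 0.0 (shut) to 1.0 (fully open); "grasp_force": force on a finger pad.
Only numpy, scipy, OpenCV 4.12 (cv2) and the standard library are available. Lean on these libraries where they do the work, as an engineer would, in place of code of your own. Each camera call takes 0.05 s, during which the arm holds its last target. There are 200 camera calls.

## Task

The blue square parts cup stands mouth-down on the bench: roll it over on the bench top in two quarter turns, letting it settle on its side in between and never lifting it clear of the bench, until it stands mouth-up. Then take the scoop by its handle, tip all three yellow terminal blocks off it into the cup without touching the blocks, and set the scoop down flat on the bench again. Leave the cup standing, and do not disturb the other things on the bench.

Things in the scene. Friction and masses are not known exactly. Their poses are not given: they have to be found in the camera images.
- cup: loose blue plastic cup of square section, 0.16 kg: outside 84 x 84 mm (too wide to grasp), 100 mm tall, walls 4 mm, floor 8 mm; a bead 2 mm proud, 6 mm high runs round the mouth. Origin: centre of the outer face of its closed end; z points from there to the mouth, x and y square to its sides. Starts mouth-down on the left, its sides within 15 degrees of square to the bench
- cup_mid (a point): centre of the cup's 84 x 84 x 100 mm volume; 50 mm above the bench when the cup stands, about 65 mm when it balances on an edge
- scoop: loose aluminium scoop, 0.14 kg: tray 120 mm long (x), 62 wide (y), floor 3 mm, walls 22 mm high, open at +x (spout). Origin: centre of the tray's underside; z up. Black bar handle behind it (-x) 96 mm long, 16 wide, 14 thick, mid-height 25 mm, free beneath. Starts flat on the right, spout to the left, the blocks on it
- scoop_grip (a point): point on the handle's axis where to take it, 110 mm behind the scoop's origin (-x) and 25 mm above its underside; scoop axes
- scoop_spout (a point): middle of the open front edge of the scoop's floor, 60 mm ahead of its origin and 3 mm above its underside
- terminal_1: yellow terminal block 15 x 30 x 14 mm, loose, 12 g; origin at the centre of its underside; starts on the scoop
- terminal_2: second such yellow terminal block
- terminal_3: third such yellow terminal block
- ipa_bottle: white bottle with blue cap, 60 mm across and 137 mm tall, standing at the back, bystander; origin at the centre of its underside
- tape_brown: roll of brown tape, 92 mm across and 45 mm high, lying at the back left, bystander; origin at the centre of its underside
- tip_cleaner: black round tip cleaner with brass wool, 62 mm across and 36 mm high, at the back right, bystander; origin at the centre of its underside

How it is judged:
By the outcome, as a careful person would: the job done as asked, in the order asked, and still so for the second after the job is handed in, with the robot touching nothing.
It also fails if it takes over 72 s, if anything falls off the work surface, if the arm or the gripper's body presses on something with over 40 N, if the wrist force passes 120 N, or if a joint passes its speed limit or range.

## Working session

There is one attempt and no reset: what is moved stays moved. The work goes in short steps, Python scripts to look and compute and a tool call to move; the robot and the scene stay as the last step left them, time stands still between calls to the robot, and variables do not carry over. Pictures are saved under pics/ and viewed, at most 10 in all, crops included, and the job is handed in when it is done.

Besides the shell and the picture viewer there is one more tool, called after "Request:" as name(argument=value, ...) on one line, values as JSON. play_rows: Moves the arm, as the interface text tells. Its arguments: {"type":"object","properties":{"series":{"type":"array"},"fingers":{"type":"number"}},"required":["series"]}

```bash
mkdir -p pics
cat > h.py <<'E'
import numpy as np, cv2
from workcell import env, grab_frame, calibration, workorder, spot_in
from scipy.spatial.transform import Rotation as R
def cam(n):
    c=calibration(n); Rm=R.from_rotvec(np.ravel(c["rvec"])).as_matrix(); return np.array(c["mtx"]),c["k1"],Rm,np.ravel(c["tvec"])
def cloud(n,dep):
    K,k1,Rm,t=cam(n); h,w=dep.shape
    u,v=np.meshgrid(np.arange(w),np.arange(h)); p=np.stack([u,v],-1).reshape(-1,1,2).astype(float)
    s=cv2.undistortPoints(p,K,np.array([k1,0,0,0,0.])).reshape(h,w,2)
    P=np.concatenate([s*dep[...,None],dep[...,None]],-1)
    W=(P-t)@Rm; W[dep==0]=np.nan; return W
def state():
    o=env.get_obs(); q=o["tcp_rot"]; M=R.from_quat(np.roll(q,-1)).as_matrix()
    print("t",round(o["clock"],2),"pos",np.round(o["tool_pos"],4),"x",np.round(M[:,0],3),"y",np.round(M[:,1],3),"z",np.round(M[:,2],3),"F",np.round(o["wrist_force"],1),"w",round(float(o["gripper_width"]),3),"g",o["grasp_force"]); return o
def snap(n,name=None):
    im,d=grab_frame(n)
    if name: cv2.imwrite("pics/"+name,im[...,::-1])
    return im,cloud(n,d)
E
python3 - <<'E'
from h import *
state()
ims=[]
for n in("scene","top"):
    im,W=snap(n); ims.append(im); 
    K,k1,Rm,t=cam(n); print(n,"campos",np.round(-Rm.T@t,3),"fwd",np.round(Rm[2],2))
    for q in("cup","scoop","scoop_grip","scoop_spout","terminal_1","ipa_bottle","tape_brown","tip_cleaner"):
        for r in spot_in(q,n)[:3]:
            if r["score"]<.3: continue
            u,v=np.round(r["xy"]).astype(int); print(q,u,v,round(r["score"],2),np.round(W[v,u],3))
cv2.imwrite("pics/a.png",cv2.resize(np.vstack(ims)[...,::-1],(400,600)))
cv2.imwrite("pics/b.png",np.hstack([i for i in ims])[...,::-1][:, :])
big=cv2.resize(np.hstack(ims),(800,300)); cv2.imwrite("pics/c.png",big[...,::-1])
cv2.imwrite("pics/top.png",cv2.resize(ims[1],(800,600))[...,::-1])
E
```

```text
t 0.0 pos [0.2528 0.571  0.3031] x [-0.914  0.405 -0.   ] y [ 0.405  0.914 -0.002] z [-0.001 -0.002 -1.   ] F [-0.4 -0.1 -0.3] w 0.996 g 0.0
scene campos [ 0.034 -0.795  0.606] fwd [ 0.47  0.72 -0.51]
cup 209 168 0.96 [0.49  0.172 0.067]
scoop 266 259 0.82 [ 0.438 -0.224  0.001]
scoop_grip 266 261 0.94 [ 0.432 -0.231  0.003]
scoop_spout 265 264 0.75 [ 0.417 -0.25   0.015]
terminal_1 254 257 0.67 [ 0.41  -0.213  0.013]
terminal_1 265 268 0.57 [ 0.409 -0.261  0.014]
terminal_1 258 261 0.54 [ 0.41  -0.23   0.013]
ipa_bottle 282 176 0.89 [0.66  0.012 0.059]
tape_brown 255 162 0.61 [0.699 0.224 0.01 ]
tip_cleaner 371 257 0.62 [ 0.629 -0.378  0.027]
top campos [ 0.431 -0.077  1.231] fwd [ 0.09  0.01 -1.  ]
cup 158 205 0.89 [0.506 0.197 0.103]
scoop 305 231 0.98 [ 0.424 -0.23   0.018]
scoop_grip 300 230 0.93 [ 0.427 -0.216  0.008]
scoop_spout 304 232 0.69 [ 0.421 -0.227  0.017]
terminal_1 314 234 0.63 [ 0.414 -0.257  0.018]
terminal_1 296 238 0.62 [ 0.403 -0.202  0.015]
ipa_bottle 218 147 0.84 [0.669 0.023 0.111]
tape_brown 153 151 0.84 [0.679 0.232 0.022]
tip_cleaner 352 159 0.54 [ 0.64  -0.379  0.029]
```

View pics/c.png

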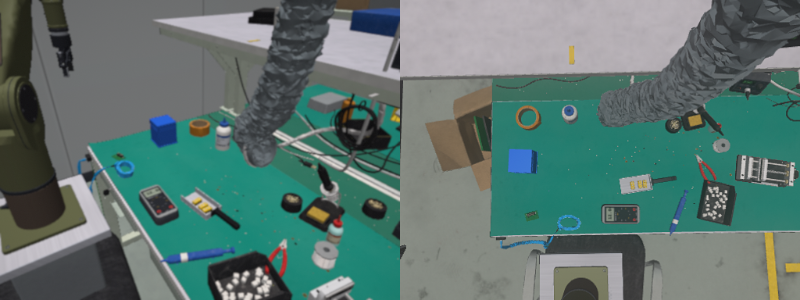

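```bash
cat > look.py <<'E'
from h import *
def rect(P):
    (c,s,a)=cv2.minAreaRect((P[:,:2]*1000).astype(np.float32)); return np.round(c,1),np.round(s,1),round(a,1)
E
python3 - <<'E'
from look import *
for n in("top","scene"):
    im,W=snap(n); hsv=cv2.cvtColor(im,cv2.COLOR_RGB2HSV); z=W[...,2]
    reg=(W[...,0]>.3)&(W[...,0]<.75)&(W[...,1]>-.45)&(W[...,1]<.4)
    x=W[reg]; print(n,"bench z",np.nanmedian(x[:,2]))
    b=reg&(hsv[...,0]>105)&(hsv[...,0]<125)&(hsv[...,1]>150)&(z>.02)&(W[...,1]>.08)&(W[...,0]<.6)
    P=W[b]; print("cup all",rect(P),"top",rect(P[P[:,2]>.09]),"zmax",np.percentile(P[:,2],[50,95,99]))
    y=reg&(hsv[...,0]>18)&(hsv[...,0]<32)&(hsv[...,1]>130)&(W[...,1]<-.1)&(W[...,0]<.5)
    P=W[y];print("yellow",len(P),np.round(np.nanmin(P,0),3),np.round(np.nanmax(P,0),3))
    tall=reg&(z>.15); P=W[tall]; print("tall",len(P)); 
    for zz in (.15,.2,.25,.3,.4,.5):
        Q=P[(P[:,2]>zz)&(P[:,2]<zz+.05)]
        if len(Q): print(zz,np.round(Q.min(0),2),np.round(Q.max(0),2))
    h=reg&(z>.006)&(z<.05)&(W[...,0]>.33)&(W[...,0]<.5)&(W[...,1]<-.12)&(W[...,1]>-.40)
    dark=h&(im.max(-1)<70); P=W[dark]; print("handle",rect(P),np.round(np.nanmedian(P,0),3))
    if n=="top": cv2.imwrite("pics/t1.png",cv2.resize(im[110:310,80:400],(800,500),interpolation=cv2.INTER_CUBIC)[...,::-1])
    else: cv2.imwrite("pics/s1.png",cv2.resize(im[120:310,100:420],(800,475),interpolation=cv2.INTER_CUBIC)[...,::-1])
E
```

```text
top bench z 0.00843287861941125
cup all (array([505.6, 211. ]), array([86.2, 83.9]), 87.3) top (array([505.5, 211.2]), array([85. , 84.3]), 86.3) zmax [0.10058073 0.1042153  0.10560234]
yellow 76 [ 0.394 -0.26   0.01 ] [ 0.424 -0.199  0.023]
tall 25677
0.15 [ 0.61 -0.45  0.15] [ 0.74 -0.07  0.2 ]
0.2 [ 0.61 -0.21  0.2 ] [ 0.74 -0.09  0.25]
0.25 [ 0.6  -0.27  0.25] [ 0.73 -0.13  0.3 ]
0.3 [ 0.59 -0.26  0.3 ] [ 0.73 -0.16  0.35]
0.4 [ 0.59 -0.33  0.4 ] [0.75 0.4  0.45]
0.5 [ 0.59 -0.34  0.5 ] [ 0.7  -0.22  0.55]
handle (array([ 381.3, -249.2]), array([ 54.3, 265.3]), 31.3) [ 0.426 -0.307  0.03 ]
scene bench z 0.0031779200749189047
cup all (array([506. , 207.8]), array([91.4, 88.2]), 87.5) top (array([506.3, 208.1]), array([90.1, 86.5]), 85.5) zmax [0.07603306 0.09884116 0.09969397]
yellow 141 [ 0.392 -0.263  0.006] [ 0.424 -0.202  0.017]
tall 16813
0.15 [ 0.61 -0.25  0.15] [ 0.7  -0.08  0.2 ]
0.2 [ 0.61 -0.45  0.2 ] [ 0.74 -0.1   0.25]
0.25 [ 0.6  -0.41  0.25] [ 0.74 -0.15  0.3 ]
0.3 [ 0.59 -0.45  0.3 ] [ 0.75 -0.19  0.35]
0.4 [ 0.59 -0.45  0.4 ] [0.75 0.4  0.45]
0.5 [ 0.59 -0.36  0.5 ] [ 0.7  -0.24  0.55]
handle (array([ 421.1, -328.6]), array([25.6, 93. ]), 4.1) [ 0.422 -0.331  0.029]
```

View pics/t1.png

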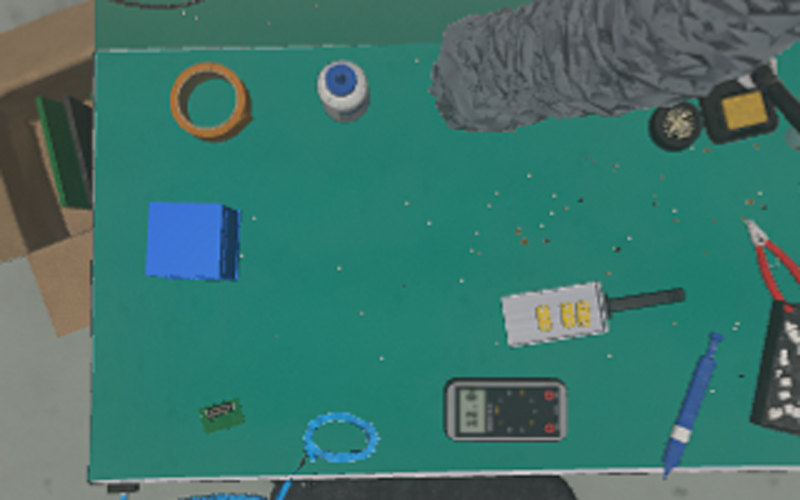

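Request:
play_rows(series=[0,0,0,0.12,0,0,0,0.12,0,0,0,0.12,0,0,0,0.12,0,0,0,0.12,0,0,0,0.12,0,0,0,0.12,0,0,0,0.12], fingers=40)

```text
clock: 1.67
tool_pos: [0.2529, 0.5716, 0.3039]
tcp_rot: [-0.0, 0.638, 0.77, 0.0]
wrist_force: [-0.1, -0.3, -1.2]
gripper_width: 0.468
grasp_force: 0.0
```

Request:
play_rows(series=[0,0,0,0.12,0,0,0,0.12,-20,24,0,0,-20,24,0,0,-20,24,0,0,-20,24,0,0,-20,24,0,0,-20,24,0,0])

```text
clock: 2.33
tool_pos: [0.3922, 0.4441, 0.304]
tcp_rot: [-0.0, 0.723, 0.691, 0.0]
wrist_force: [0.4, -0.2, 0.4]
gripper_width: 0.465
grasp_force: 0.0
```

```bash
python3 -c "
from h import *
o=state();print(np.round(o['joints'],2))"
```

```text
t 2.33 pos [0.3922 0.4441 0.304 ] x [0.046 0.999 0.   ] y [ 0.999 -0.046  0.   ] z [ 0.  0. -1.] F [ 0.4 -0.2  0.4] w 0.465 g 0.0
[-1.    0.65  0.13  1.68 -0.11  0.82 -0.87]
```

Request:
play_rows(series=[-22,21,8,0,-22,21,8,0,-22,21,10,0,-22,21,20,0,-21,21,26,0,-21,20,30,0,0,0,30,0,0,0,15,0])

```text
clock: 3.0
tool_pos: [0.5108, 0.306, 0.1539]
tcp_rot: [0.0, 0.725, 0.689, -0.002]
wrist_force: [-0.4, 1.1, -1.1]
gripper_width: 0.47
grasp_force: 0.0
```

Run:
```python
from look import *
o=state()
im,W=snap("scene","s2.png"); cv2.imwrite("pics/s2.png",cv2.resize(im[90:240,120:320],(800,600))[...,::-1])
```

```text
t 3.0 pos [0.5108 0.306  0.1539] x [ 0.051  0.999 -0.004] y [ 0.999 -0.051 -0.002] z [-0.003 -0.003 -1.   ] F [-0.4  1.1 -1.1] w 0.47 g 0.0
```

View pics/s2.png

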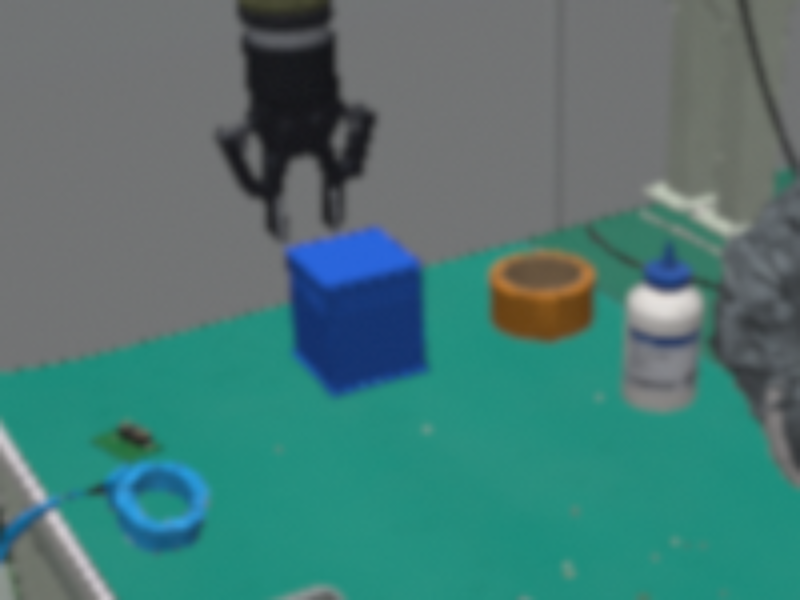

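Request:
play_rows(series=[-18,0,0,0,-18,0,0,0,-4,0,0,0,-4,0,-2,0,-6,0,-6,0,-6,0,-5,0,-6,0,-4,0,0,0,0,0])

```text
clock: 3.72
tool_pos: [0.5081, 0.2468, 0.1755]
tcp_rot: [0.001, 0.723, 0.69, 0.001]
wrist_force: [0.6, 0.4, 1.5]
gripper_width: 0.464
grasp_force: 0.8
```

```bash
cat > cup.py <<'E'
from look import *
import sys
o=state()
for n in("top","scene"):
    im,W=snap(n); hsv=cv2.cvtColor(im,cv2.COLOR_RGB2HSV); z=W[...,2]
    b=(hsv[...,0]>105)&(hsv[...,0]<125)&(hsv[...,1]>150)&(z>.015)&(W[...,1]>-.12)&(W[...,1]<.35)&(W[...,0]<.6)&(W[...,0]>.42)
    P=W[b]; print(n,len(P),"cup all",rect(P),"top",rect(P[P[:,2]>np.percentile(P[:,2],95)-.012]),"z",np.round(np.percentile(P[:,2],[5,50,95,99]),3),"ylim",np.round(np.percentile(P[:,1],[1,99]),3))
    if len(sys.argv)>1 and n=="scene": cv2.imwrite("pics/"+sys.argv[1],cv2.resize(im[90:240,120:320],(800,600))[...,::-1])
E
python3 cup.py c1.png
```

```text
t 3.72 pos [0.5081 0.2468 0.1755] x [0.047 0.999 0.001] y [ 0.999 -0.047  0.002] z [ 0.002  0.001 -1.   ] F [0.6 0.4 1.5] w 0.464 g 0.807176346424967
top 918 cup all (array([504.3, 194.7]), array([83.5, 84.2]), 87.3) top (array([504.7, 194.6]), array([83.5, 83.4]), 87.3) z [0.097 0.106 0.113 0.115] ylim [0.154 0.234]
scene 1054 cup all (array([505.1, 196.5]), array([97.6, 86.3]), 85.8) top (array([505.5, 195.6]), array([97.3, 85.6]), 88.8) z [0.022 0.081 0.108 0.11 ] ylim [0.151 0.233]
```

Request:
play_rows(series=[-9,0,-6,0,-9,0,-5,0,-10,0,-4,0,-10,0,-3,0,-10,0,-2,0,-6,0,-1,0,-4,0,0,0,0,0,0,0])

```text
clock: 4.48
tool_pos: [0.5046, 0.188, 0.1949]
tcp_rot: [0.0, 0.724, 0.69, -0.0]
wrist_force: [0.5, -0.5, -0.7]
gripper_width: 0.468
grasp_force: 0.0
```

```bash
python3 cup.py c2.png
```

```text
t 4.48 pos [0.5046 0.188  0.1949] x [ 0.048  0.999 -0.001] y [ 0.999 -0.048 -0.001] z [-0.001 -0.001 -1.   ] F [ 0.5 -0.5 -0.7] w 0.468 g 0.0
top 1083 cup all (array([501.5, 126.8]), array([112.1,  83.2]), 87.7) top (array([501.5, 131.6]), array([95.8, 83.2]), 88.1) z [0.061 0.094 0.104 0.106] ylim [0.071 0.182]
scene 1159 cup all (array([499.7, 103.8]), array([101.1,  84.7]), 87.6) top (array([499.9, 104. ]), array([101.1,  83.7]), 88.1) z [0.022 0.074 0.091 0.094] ylim [0.055 0.152]
```

View pics/c2.png

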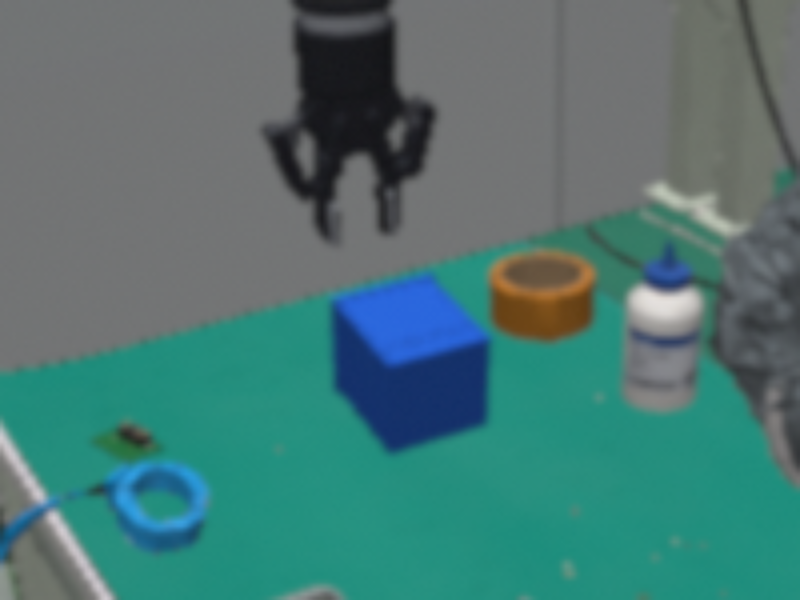

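Request:
play_rows(series=[18,0,0,0,18,0,0,0,0,-5,20,0,0,0,20,0,0,0,10,0,0,0,0,0])

```text
clock: 5.08
tool_pos: [0.5, 0.2259, 0.1428]
tcp_rot: [-0.001, 0.723, 0.691, -0.002]
wrist_force: [-0.0, 0.3, -0.9]
gripper_width: 0.467
grasp_force: 0.0
```

```bash
python3 cup.py c3.png
```

```text
t 5.08 pos [0.5    0.2259 0.1428] x [ 0.045  0.999 -0.002] y [ 0.999 -0.045 -0.004] z [-0.004 -0.002 -1.   ] F [-0.   0.3 -0.9] w 0.467 g 0.0
top 1003 cup all (array([501. , 116.7]), array([98.7, 84.3]), 87.9) top (array([501.7, 116.7]), array([98.4, 84.2]), 88.8) z [0.082 0.086 0.09  0.091] ylim [0.067 0.165]
scene 1091 cup all (array([500.2, 113.4]), array([101.5,  84.7]), 86.7) top (array([500.8, 113.6]), array([101.2,  83.8]), 87.2) z [0.021 0.069 0.084 0.085] ylim [0.063 0.161]
```

View pics/c3.png

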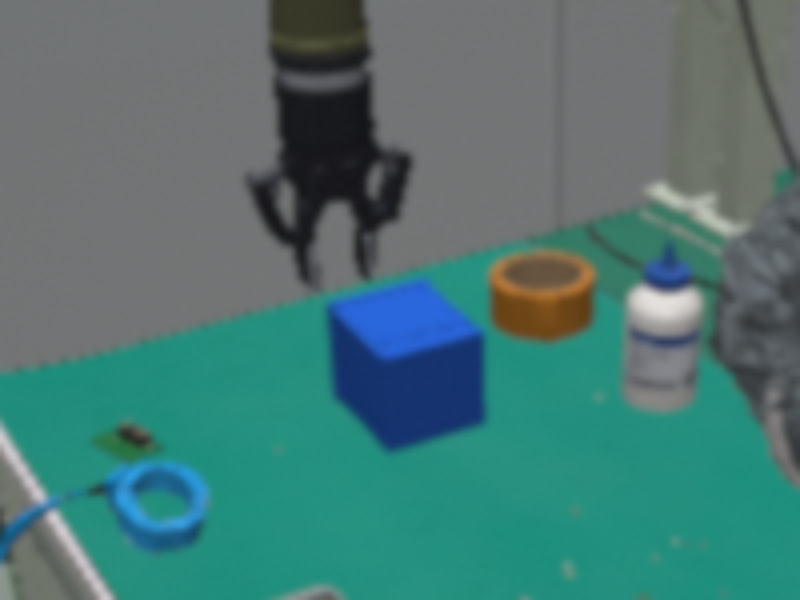

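Request:
play_rows(series=[0,0,0,0,-18,0,0,0,-18,0,0,0,-8,0,0,0,-4,0,0,0,-8,0,-6,0,-8,0,-8,0,0,0,0,0])

```text
clock: 5.85
tool_pos: [0.4991, 0.1603, 0.1606]
tcp_rot: [0.001, 0.724, 0.69, 0.001]
wrist_force: [0.0, 0.2, 0.8]
gripper_width: 0.467
grasp_force: 0.2
```

```bash
python3 cup.py c4.png
```

```text
t 5.85 pos [0.4991 0.1603 0.1606] x [ 0.048  0.999 -0.   ] y [ 0.999 -0.048  0.002] z [ 0.002 -0.    -1.   ] F [0.  0.2 0.8] w 0.467 g 0.21947877336060628
top 1004 cup all (array([500.4, 100.1]), array([97., 86.]), 87.0) top (array([502. , 103.2]), array([89.8, 85.9]), 89.0) z [0.083 0.093 0.103 0.105] ylim [0.053 0.148]
scene 1195 cup all (array([498.8, 101.7]), array([111.4,  85.5]), 88.5) top (array([500.1, 109.7]), array([96.5, 83.2]), 86.1) z [0.022 0.079 0.097 0.1  ] ylim [0.05  0.148]
```

Request:
play_rows(series=[-9,0,-7,0,-9,0,-6,0,-10,0,-5,0,-10,0,-5,0,-10,0,-4,0,-11,0,-3,0,-8,0,-1,0,-4,0,0,0])

```text
clock: 6.62
tool_pos: [0.4951, 0.0888, 0.1902]
tcp_rot: [0.0, 0.724, 0.69, -0.0]
wrist_force: [-0.0, 0.4, -0.1]
gripper_width: 0.463
grasp_force: 0.0
```

Request:
play_rows(series=[0,0,0,0,0,0,-15,0,0,0,-20,0,0,0,-20,0,0,0,-15,0])

```text
clock: 7.03
tool_pos: [0.4953, 0.0917, 0.2609]
tcp_rot: [-0.0, 0.723, 0.691, 0.0]
wrist_force: [0.2, -0.4, -0.3]
gripper_width: 0.47
grasp_force: 0.0
```

```bash
sed -i 's/P\[:,2\],95)-.012/P[:,2],95)-.008/' cup.py; python3 cup.py c5.png
```

```text
t 7.03 pos [0.4953 0.0917 0.2609] x [0.045 0.999 0.001] y [ 0.999 -0.045  0.   ] z [ 0.     0.001 -1.   ] F [ 0.2 -0.4 -0.3] w 0.47 g 0.0
top 268 cup all (array([497.6,  25.6]), array([85.8, 86.2]), 88.9) top (array([497.5,  25.6]), array([85.8, 86.1]), 88.9) z [0.026 0.099 0.104 0.105] ylim [-0.018  0.069]
scene 1299 cup all (array([496.3,  22. ]), array([88.6, 88. ]), 88.4) top (array([496. ,  22.1]), array([88.6, 87.9]), 89.5) z [0.021 0.068 0.098 0.099] ylim [-0.021  0.065]
```

View pics/c5.png

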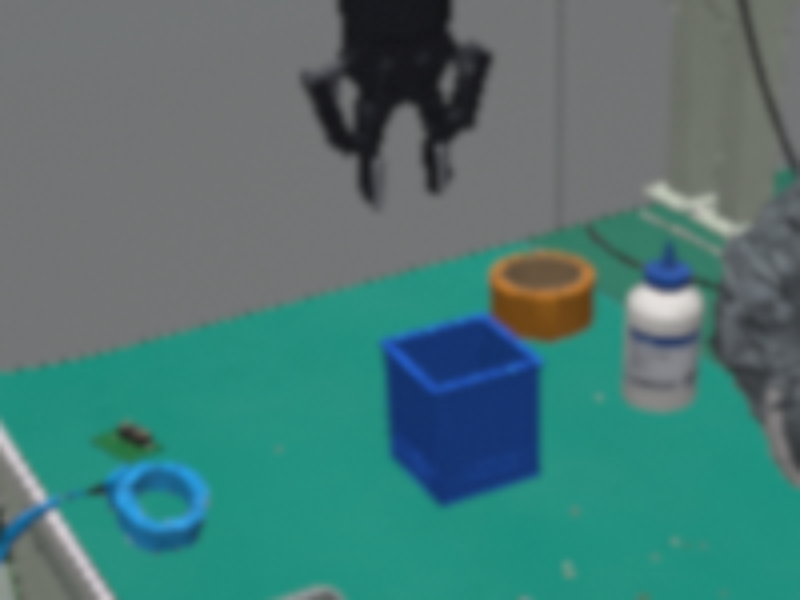

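```bash
cat > scoop.py <<'E'
from look import *
state()
for n in("top","scene"):
    im,W=snap(n); hsv=cv2.cvtColor(im,cv2.COLOR_RGB2HSV)
    box=(W[...,0]>.34)&(W[...,0]<.5)&(W[...,1]<-.13)&(W[...,1]>-.41)
    dark=(box&(im.max(-1)<75)&(W[...,1]<-.285)&(W[...,0]>.39)).astype(np.uint8)
    gray=(box&(hsv[...,1]<45)&(hsv[...,2]>120)&(W[...,0]>.37)).astype(np.uint8)
    yel=box&(hsv[...,0]>18)&(hsv[...,0]<32)&(hsv[...,1]>130)
    for nm,m in(("handle",dark),("tray",gray)):
        k,l,s,c=cv2.connectedComponentsWithStats(m); i=1+np.argmax(s[1:,4]); P=W[l==i]
        v=cv2.fitLine((P[:,:2]*1000).astype(np.float32),cv2.DIST_HUBER,0,.01,.01).ravel()
        print(n,nm,len(P),rect(P),"z",np.round(np.percentile(P[:,2],[5,50,95]),3),"dirdeg",round(np.degrees(np.arctan2(v[1],v[0]))%180,1),"med",np.round(np.median(P,0),4), "ext",np.round(P.min(0),3),np.round(P.max(0),3))
    P=W[yel];print("yellow",rect(P),len(P))
E
python3 scoop.py
```

```text
t 7.13 pos [0.4963 0.0919 0.2618] x [0.045 0.999 0.002] y [ 0.999 -0.045  0.004] z [ 0.004  0.002 -1.   ] F [-0.2 -0.3 -0.9] w 0.47 g 0.0
top handle 38 (array([ 429.9, -354.4]), array([14.5, 34.4]), 8.1) z [0.028 0.033 0.036] dirdeg 82.3 med [ 0.433  -0.3598  0.0326] ext [ 0.424 -0.372  0.026] [ 0.439 -0.336  0.036]
top tray 640 (array([ 411.3, -220.8]), array([ 61.6, 123.3]), 7.6) z [0.    0.004 0.023] dirdeg 101.5 med [ 0.411  -0.2155  0.0044] ext [ 0.374 -0.286 -0.003] [ 0.447 -0.157  0.029]
yellow (array([ 409.2, -229.4]), array([27.4, 59.4]), 5.1) 77
scene handle 310 (array([ 424.1, -328.7]), array([20.3, 92.7]), 11.7) z [0.021 0.03  0.032] dirdeg 99.9 med [ 0.4228 -0.332   0.0295] ext [ 0.405 -0.375  0.01 ] [ 0.437 -0.285  0.034]
scene tray 397 (array([ 409.8, -218.4]), array([ 62.5, 124.2]), 7.7) z [-0.     0.002  0.021] dirdeg 78.1 med [ 0.4127 -0.2081  0.0023] ext [ 0.372 -0.283 -0.002] [ 0.445 -0.157  0.025]
yellow (array([ 407.9, -233.8]), array([28.5, 58.9]), 4.5) 139
```

Request:
play_rows(series=[-20,-10,0,-0.09,-33,-13,0,-0.09,-38,0,0,0,-38,0,0,0,-38,0,0,0,-38,0,0,0,-38,0,0,0,-38,0,0,0])

```text
clock: 7.9
tool_pos: [0.5026, -0.1895, 0.2585]
tcp_rot: [-0.001, 0.658, 0.753, -0.0]
wrist_force: [1.3, 0.8, -0.5]
gripper_width: 0.468
grasp_force: 0.0
```

```bash
python3 -c "
from h import *
o=state();print(np.round(o['joints'],2))
M=R.from_quat(np.roll(o['tcp_rot'],-1)).as_matrix()
print(M.T@(np.array([.425,-.3285,.081])-o['tool_pos'])*1000)"
```

```text
t 7.9 pos [ 0.5026 -0.1895  0.2585] x [-0.134  0.991  0.002] y [ 0.991  0.134 -0.002] z [-0.002  0.001 -1.   ] F [ 1.3  0.8 -0.5] w 0.468 g 0.0
[ 0.35  0.64 -0.12  1.88  0.12  0.63  0.29]
[-127.60074116  -95.11380431  177.4794305 ]
```

Request:
play_rows(series=[-20,-24,8,0,-22,-24,12,0,-22,-24,12,0,-22,-23,16,0,-22,0,30,0,-20,0,30,0,0,0,30,0,0,0,0,0])

```text
clock: 8.57
tool_pos: [0.423, -0.3266, 0.116]
tcp_rot: [-0.005, 0.659, 0.752, -0.001]
wrist_force: [-0.3, 1.0, -0.7]
gripper_width: 0.471
grasp_force: 0.0
```

```bash
python3 scoop.py; python3 -c "
from h import *
o=state()
M=R.from_quat(np.roll(o['tcp_rot'],-1)).as_matrix()
print(M.T@(np.array([.425,-.3285,.081])-o['tool_pos'])*1000)
im,W=snap('scene'); cv2.imwrite('pics/g1.png',cv2.resize(im[170:320,180:380],(800,600))[...,::-1])"
```

```text
t 8.57 pos [ 0.423  -0.3266  0.116 ] x [-0.132  0.991  0.007] y [ 0.991  0.132 -0.008] z [-0.009  0.006 -1.   ] F [-0.3  1.  -0.7] w 0.471 g 0.0
top handle 1016 (array([ 422.7, -329.8]), array([89.5, 65.8]), 89.4) z [0.423 0.52  0.649] dirdeg 117.4 med [ 0.4207 -0.3098  0.5203] ext [ 0.39  -0.375  0.376] [ 0.456 -0.285  0.677]
top tray 629 (array([ 411.4, -220.5]), array([ 61.2, 123.1]), 7.5) z [-0.     0.004  0.023] dirdeg 102.4 med [ 0.4117 -0.2139  0.0041] ext [ 0.374 -0.286 -0.002] [ 0.447 -0.157  0.027]
yellow (array([ 409.2, -229. ]), array([27.4, 60.2]), 5.4) 76
scene handle 4971 (array([ 434.5, -345.3]), array([68.8, 98.4]), 79.3) z [0.102 0.31  0.436] dirdeg 147.5 med [ 0.4117 -0.3619  0.3103] ext [ 0.39  -0.382  0.048] [ 0.487 -0.303  0.454]
scene tray 495 (array([ 417.2, -218.8]), array([ 78.9, 126.2]), 5.9) z [0.    0.007 0.02 ] dirdeg 71.6 med [ 0.3981 -0.1986  0.0068] ext [ 0.373 -0.284 -0.002] [ 0.453 -0.157  0.023]
yellow (array([ 402.8, -270.9]), array([135.1,  41.1]), 81.0) 136
t 8.67 pos [ 0.4253 -0.3261  0.1206] x [-0.135  0.991  0.004] y [ 0.991  0.135 -0.003] z [-0.004  0.003 -1.   ] F [-0.   0.2  0.1] w 0.468 g 0.0
[-2.49190785 -0.47275586 39.55093942]
```

View pics/g1.png

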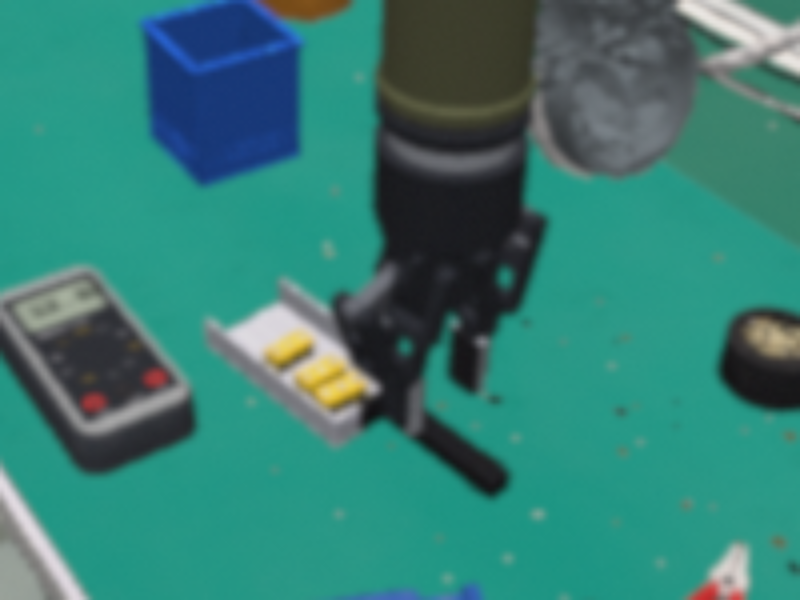

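Request:
play_rows(series=[-5,0,13,0,0,0,14,0,0,0,12,0,0,0,0,0])

```text
clock: 9.05
tool_pos: [0.4269, -0.3315, 0.0826]
tcp_rot: [-0.001, 0.658, 0.753, 0.0]
wrist_force: [0.0, 0.6, -0.6]
gripper_width: 0.465
grasp_force: 0.0
```

Request:
play_rows(series=[0,0,0,0,0,0,0,0,0,0,0,0,0,0,0,0,0,0,0,0,0,0,0,0], fingers=12)

```text
clock: 9.55
tool_pos: [0.4274, -0.3327, 0.0836]
tcp_rot: [0.001, 0.658, 0.753, 0.0]
wrist_force: [1.0, 0.1, 5.2]
gripper_width: 0.171
grasp_force: 59.7
```

Request:
play_rows(series=[0,0,-3,0,0,0,-3,0,0,0,-3,0,0,0,-3,0,0,0,0,0])

```text
clock: 9.97
tool_pos: [0.4268, -0.3329, 0.0954]
tcp_rot: [0.0, 0.658, 0.753, -0.0]
wrist_force: [-0.3, -0.9, -1.8]
gripper_width: 0.174
grasp_force: 58.9
```

```bash
cat > tray.py <<'E'
from look import *
import sys
o=state(); p=o["tool_pos"]; M=R.from_quat(np.roll(o['tcp_rot'],-1)).as_matrix()
print("tau_moment",np.round(o["moment"],2))
# tray & blocks in tool-aligned frame: a=ahead of grip along tool x, b=along tool y, height
for n in("top","scene"):
    im,W=snap(n); hsv=cv2.cvtColor(im,cv2.COLOR_RGB2HSV)
    L=(W-p)@M; a,b=L[...,0],L[...,1]; z=W[...,2]
    box=(a>.035)&(a<.2)&(np.abs(b)<.05)&(z<p[2]+.02)
    g=box&(hsv[...,1]<45)&(hsv[...,2]>110); y=box&(hsv[...,0]>18)&(hsv[...,0]<32)&(hsv[...,1]>130)
    if n==sys.argv[-1]: cv2.imwrite("pics/tray.png",cv2.resize(im,(800,600))[...,::-1])
    A=np.c_[a[g],z[g]]
    f=g&(np.abs(b)<.024)
    if f.sum()>10:
        c=np.polyfit(a[f],z[f],1); print(n,"floor tilt deg",np.degrees(np.arctan(c[0])).round(1),"z at a=.1",np.polyval(c,.1).round(4),f.sum())
    if g.any(): print(" gray a",np.round(np.percentile(a[g],[1,99]),3),"b",np.round(np.percentile(b[g],[1,99]),3),"z",np.round(np.percentile(z[g],[2,98]),3))
    if y.any(): print(" yellow",y.sum(),"a",np.round(np.percentile(a[y],[1,99]),3),"b",np.round(np.percentile(b[y],[1,99]),3),"z",np.round(np.percentile(z[y],[2,98]),3))
E
python3 tray.py
```

```text
t 9.97 pos [ 0.4268 -0.3329  0.0954] x [-0.133  0.991 -0.   ] y [0.991 0.133 0.   ] z [ 0. -0. -1.] F [-0.3 -0.9 -1.8] w 0.174 g 58.89062225818634
tau_moment [-0.11  0.01 -0.02]
top floor tilt deg -2.3 z at a=.1 0.0162 479
 gray a [0.057 0.174] b [-0.031  0.029] z [0.01  0.036]
 yellow 81 a [0.074 0.134] b [-0.02   0.009] z [0.024 0.033]
scene floor tilt deg -5.2 z at a=.1 0.0161 198
 gray a [0.053 0.173] b [-0.034  0.029] z [0.01  0.032]
 yellow 136 a [0.071 0.127] b [-0.021  0.007] z [0.018 0.026]
```

Request:
play_rows(series=[0,0,0,0,0,0,0,0,0,0,0,0], fingers=14.6)

```text
clock: 10.32
tool_pos: [0.4267, -0.3325, 0.0947]
tcp_rot: [-0.0, 0.658, 0.753, 0.0]
wrist_force: [0.2, -0.1, -3.0]
gripper_width: 0.177
grasp_force: 54.0
```

Request:
play_rows(series=[0,0,0,0,0,0,0,0,0,0,0,0], fingers=15.0)

```text
clock: 10.57
tool_pos: [0.4268, -0.3326, 0.0948]
tcp_rot: [-0.0, 0.658, 0.753, 0.0]
wrist_force: [0.1, 0.2, -1.4]
gripper_width: 0.178
grasp_force: 38.6
```

```bash
python3 tray.py
```

```text
t 10.57 pos [ 0.4268 -0.3326  0.0948] x [-0.134  0.991  0.   ] y [ 0.991  0.134 -0.   ] z [-0.  0. -1.] F [ 0.1  0.2 -1.4] w 0.178 g 38.63765895366669
tau_moment [-0.14 -0.    0.  ]
top floor tilt deg -2.3 z at a=.1 0.0156 481
 gray a [0.056 0.174] b [-0.031  0.029] z [0.009 0.036]
 yellow 81 a [0.074 0.134] b [-0.02   0.009] z [0.022 0.031]
scene floor tilt deg -5.4 z at a=.1 0.0163 204
 gray a [0.053 0.173] b [-0.033  0.029] z [0.009 0.031]
 yellow 131 a [0.071 0.128] b [-0.022  0.006] z [0.019 0.027]
```

Request:
play_rows(series=[0,0,0,0,0,0,0,0,0,0,0,0], fingers=15.3)

```text
clock: 10.92
tool_pos: [0.4268, -0.3326, 0.0949]
tcp_rot: [-0.0, 0.658, 0.753, 0.0]
wrist_force: [0.4, -1.1, -1.8]
gripper_width: 0.18
grasp_force: 27.0
```

```bash
python3 tray.py | grep -v " gray"
```

```text
t 10.92 pos [ 0.4268 -0.3326  0.0949] x [-0.134  0.991  0.   ] y [0.991 0.134 0.   ] z [ 0.  0. -1.] F [ 0.4 -1.1 -1.8] w 0.18 g 27.043880224227905
tau_moment [-0.07 -0.02 -0.06]
top floor tilt deg -2.7 z at a=.1 0.0162 489
 yellow 79 a [0.074 0.134] b [-0.02   0.009] z [0.023 0.03 ]
scene floor tilt deg -5.3 z at a=.1 0.0162 199
 yellow 136 a [0.071 0.128] b [-0.021  0.007] z [0.018 0.026]
```

Request:
play_rows(series=[0,0,0,0,0,0,0,0,0,0,0,0], fingers=15.5)

```text
clock: 11.27
tool_pos: [0.4268, -0.3326, 0.0949]
tcp_rot: [-0.0, 0.658, 0.753, 0.0]
wrist_force: [-0.3, 0.0, -1.4]
gripper_width: 0.18
grasp_force: 19.3
```

```bash
python3 tray.py | grep -v " gray"
```

```text
t 11.27 pos [ 0.4268 -0.3326  0.0949] x [-0.134  0.991  0.   ] y [0.991 0.134 0.   ] z [ 0.  0. -1.] F [-0.3  0.  -1.4] w 0.18 g 19.286281764507294
tau_moment [-0.16 -0.04 -0.  ]
top floor tilt deg -2.7 z at a=.1 0.016 490
 yellow 81 a [0.074 0.134] b [-0.02   0.009] z [0.023 0.032]
scene floor tilt deg -5.3 z at a=.1 0.0162 202
 yellow 133 a [0.071 0.129] b [-0.02   0.007] z [0.018 0.027]
```

Request:
play_rows(series=[0,0,0,0,0,0,0,0,0,0,0,0], fingers=15.6)

```text
clock: 11.62
tool_pos: [0.4268, -0.3326, 0.0949]
tcp_rot: [-0.0, 0.658, 0.753, 0.0]
wrist_force: [-0.8, 1.1, -1.6]
gripper_width: 0.18
grasp_force: 15.4
```

```bash
python3 tray.py | grep floor
```

```text
top floor tilt deg -2.4 z at a=.1 0.0159 486
scene floor tilt deg -5.4 z at a=.1 0.0164 203
```

Request:
play_rows(series=[0,0,0,0,0,0,0,0,0,0,0,0], fingers=15.7)

```text
clock: 11.97
tool_pos: [0.4268, -0.3326, 0.0949]
tcp_rot: [-0.0, 0.658, 0.753, 0.0]
wrist_force: [0.3, -0.3, -0.9]
gripper_width: 0.183
grasp_force: 11.5
```

```bash
python3 tray.py | grep floor
```

```text
top floor tilt deg -5.8 z at a=.1 0.0101 477
scene floor tilt deg -8.5 z at a=.1 0.0104 172
```

Request:
play_rows(series=[0,0,0,0,0,0,0,0,0,0,0,0], fingers=15.8)

```text
clock: 12.32
tool_pos: [0.4268, -0.3326, 0.0949]
tcp_rot: [-0.0, 0.658, 0.753, 0.0]
wrist_force: [0.6, 0.2, -0.9]
gripper_width: 0.183
grasp_force: 7.6
```

```bash
python3 tray.py | grep floor
```

```text
top floor tilt deg -5.6 z at a=.1 0.01 478
scene floor tilt deg -8.3 z at a=.1 0.0103 174
```

Request:
play_rows(series=[0,0,-4,0,0,0,-4,0,0,0,-4,0,0,0,-4,0,0,0,-4,0,0,0,0,0], fingers=15.8)

```text
clock: 12.92
tool_pos: [0.4271, -0.3329, 0.1159]
tcp_rot: [0.001, 0.658, 0.753, 0.0]
wrist_force: [-0.3, -1.4, -1.1]
gripper_width: 0.183
grasp_force: 7.6
```

```bash
python3 tray.py
```

```text
t 12.92 pos [ 0.4271 -0.3329  0.1159] x [-0.134  0.991 -0.001] y [0.991 0.134 0.001] z [ 0.001 -0.001 -1.   ] F [-0.3 -1.4 -1.1] w 0.183 g 7.647162079811096
tau_moment [-0.11  0.02  0.04]
top floor tilt deg -12.8 z at a=.1 0.0181 479
 gray a [0.054 0.166] b [-0.032  0.028] z [0.002 0.045]
 yellow 81 a [0.069 0.129] b [-0.021  0.009] z [0.02  0.037]
scene floor tilt deg -14.7 z at a=.1 0.0177 123
 gray a [0.048 0.166] b [-0.034  0.029] z [0.001 0.041]
 yellow 140 a [0.051 0.121] b [-0.02   0.007] z [0.015 0.037]
```

Request:
play_rows(series=[0,0,0,0,0,0,0,0,0,0,0,0,0,0,-10,0,0,0,-22,0,0,0,-28,0,0,0,-25,0,0,0,-12,0], fingers=12)

```text
clock: 13.68
tool_pos: [0.4273, -0.3328, 0.215]
tcp_rot: [0.002, 0.658, 0.753, 0.0]
wrist_force: [0.4, 0.4, -2.0]
gripper_width: 0.17
grasp_force: 60.7
```

Request:
play_rows(series=[6,3,-8,0,12,7,-8,0,18,9,-8,0,22,11,-9,0,26,12,-9,0,26,12,-9,0,24,11,-9,0,20,10,-8,0])

```text
clock: 14.35
tool_pos: [0.4802, -0.1667, 0.2801]
tcp_rot: [-0.001, 0.657, 0.754, 0.0]
wrist_force: [-0.5, -0.6, -1.8]
gripper_width: 0.169
grasp_force: 60.6
```

Request:
play_rows(series=[16,8,-5,0,12,5,-3,0.02,9,4,-2,0.03,6,2,0,0.03,4,1,0,0.03,2,0,0,0.02,0,0,0,0.02,0,0,0,0])

```text
clock: 15.02
tool_pos: [0.4943, -0.1187, 0.2896]
tcp_rot: [-0.0, 0.713, 0.701, -0.0]
wrist_force: [-0.4, 0.6, -1.2]
gripper_width: 0.168
grasp_force: 60.6
```

```bash
python3 tray.py
cat >> h.py <<'E'
def goto(x,y,z):
    o=env.get_obs(); M=R.from_quat(np.roll(o['tcp_rot'],-1)).as_matrix(); print("need",np.round(M.T@(np.array([x,y,z])-o['tool_pos'])*1000,1))
E
python3 -c "
from h import *
goto(.494,-.118,.292)"
```

```text
t 15.02 pos [ 0.4943 -0.1187  0.2896] x [0.016 1.    0.   ] y [ 1.    -0.016 -0.001] z [-0.001  0.    -1.   ] F [-0.4  0.6 -1.2] w 0.168 g 60.63488960266113
tau_moment [-0.13 -0.02  0.01]
top floor tilt deg -13.0 z at a=.1 0.1912 551
 gray a [0.054 0.164] b [-0.032  0.028] z [0.176 0.217]
 yellow 130 a [0.068 0.128] b [-0.019  0.008] z [0.195 0.21 ]
scene floor tilt deg 67.5 z at a=.1 0.3262 39
 gray a [0.046 0.164] b [-0.033  0.029] z [0.178 0.213]
 yellow 37 a [0.059 0.123] b [-0.015  0.009] z [0.193 0.208]
need [ 1.2 -0.5 -2.2]
```

Request:
play_rows(series=[0,0,0,0,0,0,0,0,0,0,0,0], fingers=15.65)

```text
clock: 15.37
tool_pos: [0.4948, -0.1192, 0.2899]
tcp_rot: [-0.0, 0.713, 0.701, 0.0]
wrist_force: [-0.6, 0.2, -1.6]
gripper_width: 0.185
grasp_force: 13.4
```

```bash
python3 tray.py | grep -A3 top
```

```text
top floor tilt deg -13.1 z at a=.1 0.1916 574
 gray a [0.052 0.165] b [-0.032  0.028] z [0.177 0.218]
 yellow 121 a [0.068 0.128] b [-0.019  0.008] z [0.194 0.21 ]
scene floor tilt deg 59.9 z at a=.1 0.2892 37
```

Request:
play_rows(series=[0,0,0,0,0,0,0,0], fingers=15.69)

```text
clock: 15.63
tool_pos: [0.4949, -0.1189, 0.2899]
tcp_rot: [-0.0, 0.713, 0.701, 0.0]
wrist_force: [-0.8, -0.4, -1.9]
gripper_width: 0.184
grasp_force: 11.8
```

```bash
python3 tray.py | grep -A3 top
```

```text
top floor tilt deg -13.1 z at a=.1 0.1916 557
 gray a [0.052 0.164] b [-0.032  0.028] z [0.176 0.217]
 yellow 122 a [0.068 0.128] b [-0.019  0.007] z [0.196 0.21 ]
scene floor tilt deg 59.9 z at a=.1 0.2898 34
```

Request:
play_rows(series=[0,0,0,0,0,0,0,0], fingers=15.73)

```text
clock: 15.9
tool_pos: [0.4949, -0.1189, 0.2899]
tcp_rot: [-0.0, 0.713, 0.701, 0.0]
wrist_force: [-0.4, -0.2, -2.2]
gripper_width: 0.181
grasp_force: 10.3
```

```bash
python3 tray.py | grep -A2 top
```

```text
top floor tilt deg -18.9 z at a=.1 0.1806 517
 gray a [0.05  0.158] b [-0.032  0.028] z [0.161 0.212]
 yellow 128 a [0.065 0.124] b [-0.019  0.008] z [0.184 0.203]
```

Request:
play_rows(series=[0,0,0,0,0,0,0,0], fingers=15.77)

```text
clock: 16.17
tool_pos: [0.4948, -0.1189, 0.2899]
tcp_rot: [-0.0, 0.713, 0.701, 0.0]
wrist_force: [0.1, -0.4, -2.0]
gripper_width: 0.187
grasp_force: 9.2
```

```bash
python3 tray.py | grep -A2 top
```

```text
top floor tilt deg -42.9 z at a=.1 0.1111 202
 gray a [0.05  0.118] b [-0.033  0.028] z [0.099 0.174]
 yellow 92 a [0.05  0.095] b [-0.02   0.009] z [0.13  0.173]
```

Request:
play_rows(series=[0,0,0,0], fingers=12)

```text
clock: 16.35
tool_pos: [0.4949, -0.1188, 0.29]
tcp_rot: [-0.0, 0.713, 0.701, 0.0]
wrist_force: [0.9, 0.4, -0.3]
gripper_width: 0.169
grasp_force: 59.2
```

```bash
python3 tray.py scene; python3 cup.py|grep -v pos
```

```text
t 16.35 pos [ 0.4949 -0.1188  0.29  ] x [0.016 1.    0.   ] y [ 1.    -0.016  0.   ] z [ 0.  0. -1.] F [ 0.9  0.4 -0.3] w 0.169 g 59.16803419589996
tau_moment [ 0.01  0.06 -0.  ]
top floor tilt deg -42.4 z at a=.1 0.1104 240
 gray a [0.05  0.119] b [-0.033  0.028] z [0.101 0.175]
 yellow 98 a [0.075 0.121] b [-0.019  0.008] z [0.106 0.145]
 gray a [0.036 0.114] b [-0.034  0.015] z [0.107 0.188]
top 211 cup all (array([497.5,  25.8]), array([85.9, 86.1]), 88.9) top (array([497.5,  25.8]), array([85.9, 86.1]), 88.9) z [0.027 0.1   0.104 0.106] ylim [-0.017  0.069]
scene 1044 cup all (array([496.8,  21.9]), array([89.4, 86.7]), 87.7) top (array([496.8,  21.3]), array([88.4, 86.7]), 87.7) z [0.02  0.063 0.098 0.099] ylim [-0.022  0.065]
```

View pics/tray.png

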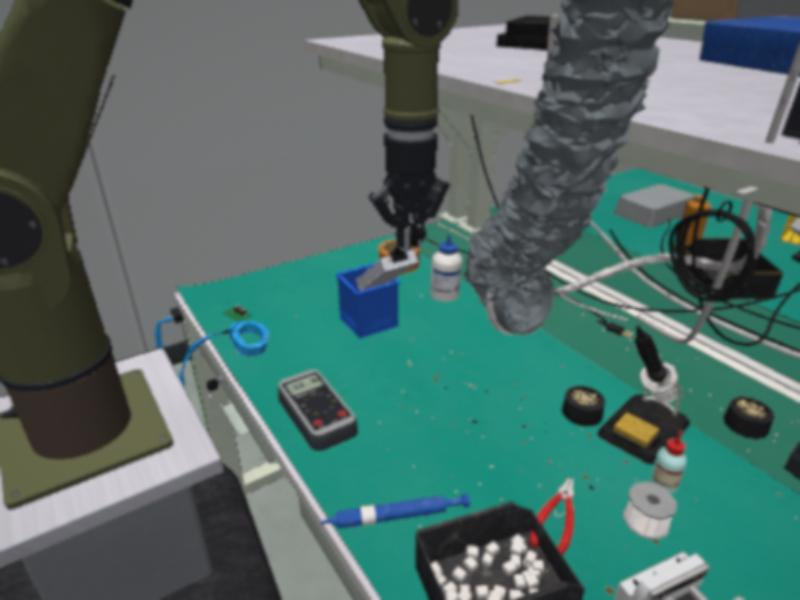

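Request:
play_rows(series=[0,0,0,0,0,0,0,0,0,0,0,0,0,0,0,0,0,0,0,0,0,0,0,0])

```text
clock: 17.05
tool_pos: [0.4949, -0.1189, 0.29]
tcp_rot: [0.0, 0.713, 0.701, 0.0]
wrist_force: [0.4, 0.9, -1.0]
gripper_width: 0.174
grasp_force: 59.3
```

```bash
python3 tray.py |grep -v scene
cat > yel.py <<'E'
from look import *
for n in("top","scene"):
    im,W=snap(n); hsv=cv2.cvtColor(im,cv2.COLOR_RGB2HSV)
    y=((W[...,0]>.3)&(W[...,0]<.62)&(W[...,1]<.35)&(W[...,1]>-.45)&(hsv[...,0]>18)&(hsv[...,0]<34)&(hsv[...,1]>120)&(hsv[...,2]>60)).astype(np.uint8)
    k,l,s,c=cv2.connectedComponentsWithStats(y)
    for i in range(1,k):
        if s[i,4]>4: print(n,"yel",s[i,4],np.round(c[i]),np.round(np.median(W[l==i],0),3))
E
python3 yel.py
```

```text
t 17.05 pos [ 0.4949 -0.1189  0.29  ] x [0.016 1.    0.   ] y [ 1.    -0.016  0.   ] z [ 0.  0. -1.] F [ 0.4  0.9 -1. ] w 0.174 g 59.3077951669693
tau_moment [ 0.14 -0.08 -0.02]
top floor tilt deg -50.9 z at a=.1 0.1024 394
 gray a [0.05  0.161] b [-0.032  0.028] z [0.012 0.169]
 yellow 89 a [0.124 0.174] b [-0.02   0.011] z [0.017 0.026]
 gray a [0.035 0.112] b [-0.034 -0.015] z [0.107 0.186]
top yel 35 [213. 209.] [0.496 0.049 0.02 ]
top yel 27 [218. 211.] [0.49  0.033 0.022]
top yel 29 [225. 210.] [0.492 0.012 0.021]
```

Request:
play_rows(series=[0,0,-15,0,0,0,-25,0,0,0,-20,0,-20,-6,0,0,-32,-10,0,0,-32,-10,0,0,-32,-10,0,0,-32,-10,0,0])

```text
clock: 17.92
tool_pos: [0.4456, -0.2676, 0.3499]
tcp_rot: [-0.0, 0.713, 0.702, -0.0]
wrist_force: [0.2, -0.1, -1.7]
gripper_width: 0.174
grasp_force: 59.4
```

Request:
play_rows(series=[-32,-9,0,0,-25,-6,0,0,-10,-3,0,-0.05,0,0,10,-0.1,0,0,30,0,0,0,35,0,0,0,35,0,0,0,30,0])

```text
clock: 18.58
tool_pos: [0.4268, -0.3328, 0.2081]
tcp_rot: [-0.0, 0.658, 0.753, -0.0]
wrist_force: [-0.1, -0.3, -1.9]
gripper_width: 0.173
grasp_force: 59.3
```

```bash
python3 tray.py; python3 yel.py
```

```text
t 18.58 pos [ 0.4268 -0.3328  0.2081] x [-0.133  0.991  0.   ] y [ 0.991  0.133 -0.001] z [-0.001  0.    -1.   ] F [-0.1 -0.3 -1.9] w 0.173 g 59.27081823348999
tau_moment [-0.01  0.03  0.03]
top floor tilt deg -43.6 z at a=.1 0.0285 507
 gray a [0.036 0.117] b [-0.032  0.028] z [0.018 0.11 ]
scene floor tilt deg -43.6 z at a=.1 0.0413 27
 gray a [0.035 0.12 ] b [-0.037  0.026] z [0.021 0.103]
top yel 36 [212. 209.] [0.496 0.05  0.021]
top yel 27 [218. 211.] [0.49  0.033 0.021]
top yel 29 [225. 210.] [0.492 0.012 0.022]
```

Request:
play_rows(series=[0,0,10,0,0,0,14,0,0,0,14,0,0,0,14,0,0,0,14,0,0,0,14,0,0,0,14,0,0,0,0,0], fingers=15.82)

```text
clock: 19.45
tool_pos: [0.4279, -0.3331, 0.1155]
tcp_rot: [0.0, 0.658, 0.753, 0.0]
wrist_force: [-0.6, 0.5, -1.5]
gripper_width: 0.184
grasp_force: 6.4
```

```bash
python3 tray.py
```

```text
t 19.45 pos [ 0.4279 -0.3331  0.1155] x [-0.134  0.991 -0.   ] y [0.991 0.134 0.001] z [ 0.001 -0.    -1.   ] F [-0.6  0.5 -1.5] w 0.184 g 6.385015100240707
tau_moment [-0.05 -0.01 -0.  ]
top floor tilt deg -11.9 z at a=.1 0.0163 627
 gray a [0.051 0.165] b [-0.032  0.028] z [0.003 0.042]
scene floor tilt deg -13.7 z at a=.1 0.0148 354
 gray a [0.047 0.162] b [-0.034  0.028] z [0.002 0.04 ]
```

Request:
play_rows(series=[0,0,8,0,0,0,8,0,0,0,8,0,0,0,5,0,0,0,2,0,0,0,0,0])

```text
clock: 20.05
tool_pos: [0.4275, -0.333, 0.0844]
tcp_rot: [-0.0, 0.658, 0.753, -0.0]
wrist_force: [0.8, -0.4, 0.3]
gripper_width: 0.186
grasp_force: 6.4
```

```bash
python3 tray.py
```

```text
t 20.05 pos [ 0.4275 -0.333   0.0844] x [-0.133  0.991 -0.   ] y [ 0.991  0.133 -0.   ] z [-0. -0. -1.] F [ 0.8 -0.4  0.3] w 0.186 g 6.430278494954109
tau_moment [-0.19 -0.05  0.03]
top floor tilt deg -0.0 z at a=.1 0.0059 624
 gray a [0.054 0.171] b [-0.031  0.028] z [0.001 0.026]
scene floor tilt deg -1.2 z at a=.1 0.0042 450
 gray a [0.051 0.17 ] b [-0.033  0.029] z [0.001 0.022]
```

Flat. Open, rise, and check.

Request:
play_rows(series=[0,0,0,0,0,0,0,0,0,0,0,0,0,0,0,0,0,0,0,0], fingers=40)

```text
clock: 20.57
tool_pos: [0.4274, -0.3328, 0.085]
tcp_rot: [-0.0, 0.658, 0.753, 0.0]
wrist_force: [-0.2, 0.0, -0.4]
gripper_width: 0.471
grasp_force: 0.0
```

Request:
play_rows(series=[0,0,-10,0,0,0,-25,0,0,0,-30,0,0,0,-30,0,-10,0,-30,0,-20,0,-20,0,-10,0,0,0,0,0,0,0])

```text
clock: 21.23
tool_pos: [0.4329, -0.3757, 0.2318]
tcp_rot: [0.003, 0.66, 0.752, -0.001]
wrist_force: [0.0, 0.1, -0.5]
gripper_width: 0.467
grasp_force: 0.0
```

```bash
python3 tray.py top; python3 scoop.py|grep -v yellow; python3 cup.py; python3 yel.py
python3 - <<'E'
from h import *
a,_=snap("top"); b,_=snap("scene")
cv2.imwrite("pics/fin.png",np.hstack([cv2.resize(a[110:310,80:400],(400,250),interpolation=3),cv2.resize(b[120:310,100:420],(400,250),interpolation=3)])[...,::-1])
E
```

```text
t 21.23 pos [ 0.4329 -0.3757  0.2318] x [-0.13   0.991 -0.005] y [0.992 0.13  0.003] z [ 0.003 -0.005 -1.   ] F [ 0.   0.1 -0.5] w 0.467 g 0.0
tau_moment [-0.05  0.02  0.01]
top floor tilt deg -2.3 z at a=.1 0.0064 537
 gray a [0.099 0.199] b [-0.032  0.027] z [-0.001  0.024]
scene floor tilt deg -4.2 z at a=.1 0.0062 435
 gray a [0.096 0.199] b [-0.034  0.028] z [-0.     0.021]
t 21.33 pos [ 0.4319 -0.3718  0.2293] x [-0.133  0.991  0.002] y [ 0.991  0.133 -0.001] z [-0.002  0.002 -1.   ] F [-0.4  1.5 -1.1] w 0.469 g 0.0
top handle 2213 (array([ 442.7, -339.2]), array([104.4,  77.1]), 1.0) z [0.252 0.52  0.619] dirdeg 154.6 med [ 0.424  -0.3333  0.5198] ext [ 0.39  -0.379  0.174] [ 0.495 -0.302  0.636]
top tray 791 (array([ 411.2, -220.9]), array([ 62. , 120.4]), 7.8) z [-0.     0.004  0.023] dirdeg 97.3 med [ 0.4106 -0.2218  0.0039] ext [ 0.374 -0.282 -0.004] [ 0.447 -0.157  0.028]
scene handle 3766 (array([ 419.4, -393. ]), array([43.8, 75.5]), 62.1) z [0.373 0.434 0.547] dirdeg 164.0 med [ 0.4033 -0.402   0.4337] ext [ 0.39  -0.41   0.363] [ 0.463 -0.357  0.559]
scene tray 878 (array([ 418.4, -220.4]), array([ 80. , 127.6]), 7.8) z [-0.     0.002  0.02 ] dirdeg 79.3 med [ 0.4165 -0.2225  0.0024] ext [ 0.372 -0.287 -0.002] [ 0.462 -0.157  0.028]
t 21.43 pos [ 0.4321 -0.3707  0.2286] x [-0.135  0.991  0.003] y [ 0.991  0.135 -0.002] z [-0.003  0.003 -1.   ] F [-0.3  0.2 -0.1] w 0.473 g 0.0
top 257 cup all (array([497.5,  25.8]), array([86.2, 86. ]), 88.8) top (array([497.5,  25.8]), array([86.2, 86. ]), 88.8) z [0.027 0.1   0.104 0.105] ylim [-0.017  0.069]
scene 1298 cup all (array([496.3,  21.6]), array([90.9, 87.4]), 87.8) top (array([496.3,  21.6]), array([90.9, 87.4]), 87.8) z [0.02  0.068 0.097 0.099] ylim [-0.021  0.065]
top yel 35 [212. 209.] [0.496 0.051 0.022]
top yel 27 [218. 211.] [0.49  0.033 0.022]
top yel 29 [225. 210.] [0.492 0.012 0.022]
```

View pics/fin.png

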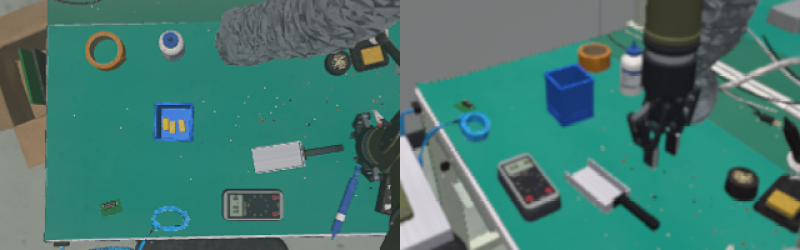

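The final picture shows the cup standing mouth-up with all three blocks in it (top view, about 173,125). The scoop lies flat and empty (about 280,158), and the bystanders are where they were.

```bash
python3 -c "
from h import *
print(workorder.hand_in())"
```

```text
the job is handed in; nothing more can be done
None
```

The job is done and handed in at about 21.5 s: the cup was rolled mouth-up in two quarter turns, all three terminal blocks are in it, and the scoop is flat on the bench with nothing else disturbed.

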